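# Shim the rocking microscope

## Task

The stereo microscope rocks because one foot of its stand has lost its rubber pad and hangs clear of the bench. Push the levelling wedge, thin end first, along the bench and under that foot until it sits snug and the microscope stands level and firm; then press down with a fingertip on the corner of the base plate above that foot to check that it no longer rocks, and come clear. Only push and press: do not lift the wedge or the microscope, do not shove the microscope along the bench, and leave the parts around it where they stand.

Things in the scene. Friction and masses are not known exactly. Their poses are not given: they have to be found in the camera images.
- microscope: stereo microscope on a pole stand, 4.2 kg (+-15 %), loose. Base plate 250 (x) by 280 mm (y), underside 24 mm, top 38 mm above the bench. Origin: on the bench under the plate's centre; x points to the eyepiece side, z up. Feet at x +-105, y +-120 mm. Pole at x -88, y 0, 295 mm tall; head within |y| 50 mm, from 140 mm up. It stands level on three rubber pads (friction about 0.6)
- short_foot (a point): centre of the underside of the foot without a pad (x +105, y +120 mm on the microscope): a steel collar 24 mm in diameter, flat below, 10 mm above the bench while the microscope stands level, 20 mm inside the plate's edges. It is open to the left (+y of the microscope), where the wedge lies
- base_corner (a point): point on the base plate's top, straight above the short foot, 38 mm above the bench, 20 mm in from both edges of the corner: the place to press; nothing stands over it. Without the wedge some 3 N here rock the stand down onto the short foot (0.06 rad); a press of 5 to 10 N is a fair test
- wedge: black plastic levelling wedge, 70 g, loose: 110 mm long (x), 50 mm wide (y), 3 mm thick at the nose (+x end), rising evenly to 20 mm at the flat upright tail (-x end). Origin: centre of its underside; x points to the nose, z up. It starts left of the microscope, nose roughly towards the short foot but off line by up to 15 mm and turned up to 0.4 rad. Friction about 0.6: it stays where it is left
- wedge_nose (a point): middle of the wedge's nose edge, on the bench; at the start some 40 to 80 mm short of the short foot. The ramp meets the foot when the nose is about 33 mm past the foot's centre; over the next 3 to 5 mm the pushing force climbs from under 1 N to about 10 N (snug). Pushed on with more than about 16 N, it drags the microscope along the bench
- wedge_tail (a point): middle of the wedge's upright tail face, 10 mm above the bench: the face to push
- specimen: ceramic ring 40 mm in diameter, 12 mm high, lying on the microscope's round stage under the objective; leave alone
- threaded_body: threaded steel cylinder 35 mm in diameter, 58 mm high, standing between the robot and the wedge's lane; origin at its foot; leave alone
- flange: steel flange 64 mm in diameter with a slotted collar, 24 mm high, on the far side of the wedge's lane; origin at its foot; leave alone
- tube_a: tube assembly: steel flange 60 mm in diameter, white ceramic body, copper stem, 109 mm high; origin at its foot; leave alone
- tube_b: second tube assembly, the same as tube_a; leave alone
- sleeve: white ceramic sleeve 52 mm in diameter, 62 mm high, standing; origin at its foot; leave alone
- tweezers: steel tweezers 125 mm long, lying flat, right of the microscope; leave alone
- vial: small glass jar 32 mm in diameter, 62 mm high, right of the microscope; origin at its foot; leave alone
Mind the look-alikes: they are no part of the job. Of the things that look like the wedge, take the one that is farthest to the robot's left at the start.

How it is judged:
On the way, in this order (a step that is already met when the one before it is completed fails the run):
1. the wedge, pushed under the short foot, carries at least 1 N of the microscope, which stays level within 0.012 rad (contact force between wedge and microscope above 1 N and angle between microscope's own z axis and vertical below 0.012 rad), for 0.2 s.
2. a finger presses with at least 4 N on the base plate within 60 mm of the corner over the short foot, and the microscope does not rock (level within 0.012 rad) (contact force between the fingers and microscope above 4 N and horizontal distance between the grasp point and base_corner below 0.06 m and angle between microscope's own z axis and vertical below 0.012 rad), for 0.1 s.
At the end, for the whole second after the job is handed in: the wedge lies flat on the bench under the short foot and carries at least 1 N of the microscope; the microscope is level within 0.009 rad (0.5 degrees), within 15 mm (25 mm at the short foot) of where it stood, and both are at rest (contact force between wedge and microscope above 1 N and x of short_foot in the frame of wedge between -0.055 and 0.055 m and y of short_foot in the frame of wedge between -0.03 and 0.03 m and angle between microscope's own z axis and vertical below 0.009 rad and angle between wedge's own z axis and vertical below 0.03 rad and linear speed of each of microscope, wedge below 0.01 m/s and distance of microscope from where it was at the start of the episode below 0.015 m and distance of short_foot from where it was at the start of the episode below 0.025 m); the robot touches nothing.
It fails at once if the wedge is lifted more than 12 mm off the bench (height (world z) of wedge above 0.012 m).
It fails at once if the microscope is lifted more than 12 mm or tipped more than 0.1 rad (height (world z) of microscope above 0.012 m or angle between microscope's own z axis and vertical above 0.1 rad).
It fails at once if the microscope is shoved more than 15 mm at its middle or 25 mm at the short foot (distance of microscope from where it was at the start of the episode above 0.015 m or distance of short_foot from where it was at the start of the episode above 0.025 m).
It fails at once if a part standing around is shifted more than 30 mm (distance of any of specimen, threaded_body, flange, tube_a, tube_b, sleeve, tweezers, vial from where it was at the start of the episode above 0.03 m).
It also fails if it takes over 58 s, if anything falls off the work surface, if the arm or the gripper's body presses on something with over 40 N, if the wrist force passes 120 N, or if a joint passes its speed limit or range.

## Robot

A 6-joint arm with a two-finger parallel gripper is mounted at the origin on the work surface. World frame = base frame: x ahead of the robot, y to its left, z up, the work surface at z = 0. Lengths are in m, angles in rad, forces in N, time in s.
With the tool pointing down it reaches from about 0.325 to 0.925 m from the base axis. Payload 3.1 kg.
Tool frame: the origin (TCP) lies on the centre line of the jaws, within the pads' length; the fingertips stand 22 mm ahead of it and the grasp point (between the pads) lies 3 mm ahead of it (ctrl.nose_length is the z of the fingertips in the tool frame, in m); z points along the fingers, y is the line along which they close (so a half turn about z gives the same grasp; the last joint's range is limited). The gripper opens to 85 mm and grips with 20 to 120 N. Pads are 22 mm wide; open, the fingers measure 114 mm over their backs; the gripper's body (76 mm by 85 mm) begins 54 mm behind the grasp point. The pads swing forward as they close: fully open they stand 13 mm farther back than shut.
Start: joints at [-1.238, 0.217, 1.613, -0, 1.311, -0.112], TCP at [0.269, -0.564, 0.253] pointing down, gripper open.
Joint ranges: [-2.75, 2.75], [-0.78, 2.1], [0.31, 2.55], [-1.13, 4.27], [0.13, 2.63], [-2.58, 2.58]. Speed limits (rad/s): [2.79, 2.79, 3.14, 3.14, 3.14, 3.14].

## Interface

Orientations are given as a unit quaternion [x, y, z, w].
In Python, from bench import sensors, get_image, camera_info, ctrl gives the robot as it stands.
- The arm moves only by the shell command python3 -m crank 'ROWS' [FORCE]. ROWS is JSON, a list of rows, each an object with "xyz": the shift along the tool's x, y, z as a fraction of full scale, a list of three; "twist": the turn about the tool's z as a fraction of full scale; "fingers": the opening, from -1 (shut) to 1 (fully open), so that 0 is half open. In form: [{"xyz": [dx, dy, dz], "twist": twist, "fingers": fingers}, ...]. A call has exactly 10 rows; each row is the pose to reach, as a shift and turn from the pose commanded when the call began, along the tool's axes at that moment; what a row does not reach only later rows make up. Full scale, the value 1, is 0.15 m for a shift and 0.5 rad for a turn. A row lasts 1/10 s, in which the tool goes at most 50 mm and 8.59 degrees, less where a joint would pass 70% of its speed; a pose out of reach is approached as far as the arm can. A call with a number of a shift or a turn outside -1 to 1 is refused whole. A call with a gripper value outside its range is refused whole. The fingers move at their own pace and stop on an object; FORCE is the grip in N (left out, the last holds). Time passes only in rows, so rows that repeat a pose let the fingers close, or fill a call up. It gives the time, the measured TCP pose, the force, the opening and the grip force at its end, in the units of the state.
- sensors.get_obs(): the state, without advancing time (a new reading comes with each control period).
- get_image(name): name is "scene" or "top" or "wrist"; returns the picture (400x640x3 uint8, red, green, blue); there is no depth.
- camera_info(name): a dict with "fx", "fy", "cx", "cy" (pixels), "camera_from_world" (4x4, takes a point from world to camera coordinates). Camera axes: x right, y up, looking along -z (the intrinsics and any distortion apply to the point x, -y, -z); pixel columns grow to the right and rows downward; lengths in m; the calibration is good to about 2 mm. A picture is of the moment at which its call begins: read the wrist's pose just before it. camera_info takes no time and is no camera call; for the wrist camera it gives the pose at the moment of the call.
- ctrl.job_done(): hands the job in; it is judged then, once.
The state is a dict: "clock": time; "joints": joint angles; "joint_velocities": joint speeds; "tau": joint torques, N m; "eef_pos": TCP position; "tcp_rot": TCP orientation; "contact_force": force on the tool from outside, world axes, zero at the start; "torque": the same for the moment, N m; "opening": finger opening in m; "gripper_force": force on a finger pad.
Only numpy, scipy, OpenCV 4.12 (cv2) and the standard library are available. Lean on these libraries where they do the work, as an engineer would, in place of code of your own. Each camera call takes 0.05 s, during which the arm holds its last target. There are 200 camera calls.

## Working session

There is one attempt and no reset: what is moved stays moved. The work goes in short steps, Python scripts to look and compute and a shell command to move; the robot and the scene stay as the last step left them, time stands still between calls to the robot, and variables do not carry over. Pictures are saved under pics/ and viewed, at most 10 in all, crops included, and the job is handed in when it is done.

```bash
mkdir -p pics; ls; python3 - <<'E'
from bench import sensors, get_image, camera_info, ctrl
import cv2,numpy as np
o=sensors.get_obs();print(o['clock'],o['eef_pos'],o['tcp_rot'],o['contact_force'],ctrl.nose_length)
for n in("top","scene"):
    cv2.imwrite(f'pics/{n}0.png',get_image(n)[:,:,::-1]);i=camera_info(n)
    print(n,{k:(np.round(v,3).tolist() if not np.isscalar(v) else v) for k,v in i.items()})
E
```

```text
pics
0.0 [ 0.26869563 -0.56344529  0.25196831] [ 9.75374388e-01  2.20552397e-01 -1.25008988e-04 -1.19462635e-03] [0.4073702  0.93418271 0.92708954] 0.022
top {'fx': 388.9520190928599, 'fy': 388.9520190928599, 'cx': 323.2428435123221, 'cy': 203.30443351942168, 'camera_from_world': [[0.1, -0.995, -0.001, -0.057], [0.972, 0.098, 0.213, -0.563], [-0.212, -0.022, 0.977, -1.098], [0.0, 0.0, 0.0, 1.0]]}
scene {'fx': 512.1374228800727, 'fy': 512.1374228800727, 'cx': 325.8204263640908, 'cy': 203.03704134872487, 'camera_from_world': [[0.575, 0.818, 0.004, -0.316], [-0.667, 0.466, 0.582, 0.324], [0.475, -0.337, 0.813, -1.694], [0.0, 0.0, 0.0, 1.0]]}
```

View pics/top0.png

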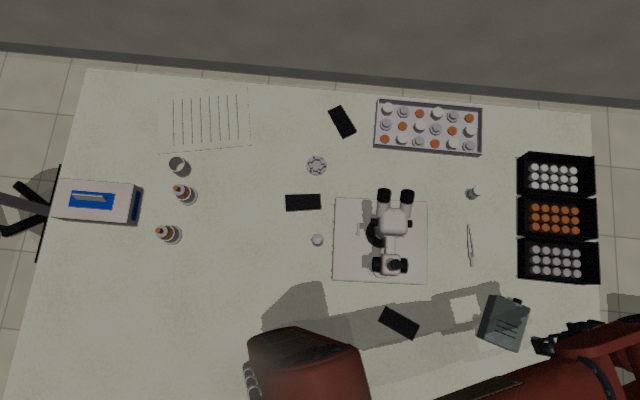

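View pics/scene0.png

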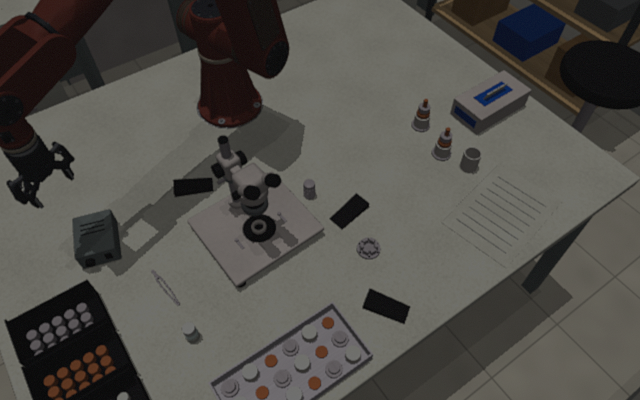

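The top view shows the wedge at about (302,202). The plate spans columns 333–428 and rows 197–283, so the short foot is near its top-left corner at (338,200). The threaded body is at (317,240) and the flange at (317,165). Next I'll measure these.

```bash
cat > h.py <<'E'
from bench import sensors, get_image, camera_info, ctrl
import cv2,numpy as np
from scipy.spatial.transform import Rotation as R
def ray(ci,px,z):
    px=np.atleast_2d(px).astype(float);T=np.array(ci['camera_from_world']);Rm=T[:3,:3];c=-Rm.T@T[:3,3]
    d=np.c_[(px[:,0]-ci['cx'])/ci['fx'],-(px[:,1]-ci['cy'])/ci['fy'],-np.ones(len(px))]@Rm
    return (c+d*((z-c[2])/d[:,2])[:,None])
def proj(ci,p):
    T=np.array(ci['camera_from_world']);q=np.atleast_2d(p)@T[:3,:3].T+T[:3,3]
    return np.c_[ci['cx']+ci['fx']*q[:,0]/-q[:,2],ci['cy']-ci['fy']*q[:,1]/-q[:,2]]
E
python3 - <<'E'
from h import *
ci=camera_info('top');im=cv2.imread('pics/top0.png');g=im.max(2)
def big(m,x0,x1,y0,y1):
    w=np.zeros_like(m);w[y0:y1,x0:x1]=m[y0:y1,x0:x1]
    return max(cv2.findContours(w,0,1)[0],key=cv2.contourArea)
m=(g<45).astype(np.uint8)
c=big(m,278,330,185,220);r=cv2.minAreaRect(c);b=cv2.boxPoints(r)
print('wedge px',b.round(1).tolist());
for z in(0,.01):print(ray(ci,b,z).round(4)[:,:2].tolist())
hsv=cv2.cvtColor(im,cv2.COLOR_BGR2HSV)
print('plate,bench BGR',im[250,350],im[250,325],im[235,342],im[190,350],im[275,415])
v=cv2.resize(im[150:300,270:440],None,fx=4.5,fy=4,interpolation=cv2.INTER_CUBIC)
v=cv2.resize(im[155:290,275:435],None,fx=5,fy=4.4*5/4.4 if 0 else 4.4,interpolation=cv2.INTER_CUBIC)
cv2.imwrite('pics/c.png',np.clip(v*2.0-80,0,255))
E
```

```text
wedge px [[285.0, 195.0], [319.3999938964844, 193.39999389648438], [320.1000061035156, 208.8000030517578], [285.70001220703125, 210.3000030517578]]
[[0.5931, 0.124], [0.609, 0.0164], [0.5601, 0.0092], [0.5444, 0.1159]]
[[0.5908, 0.1228], [0.6066, 0.0161], [0.5581, 0.0089], [0.5425, 0.1147]]
plate,bench BGR [139 146 152] [136 149 150] [140 147 151] [135 148 150] [143 149 152][ WARN:0@0.081] global loadsave.cpp:1063 imwrite_ Unsupported depth image for selected encoder is fallbacked to CV_8U.
```

View pics/c.png

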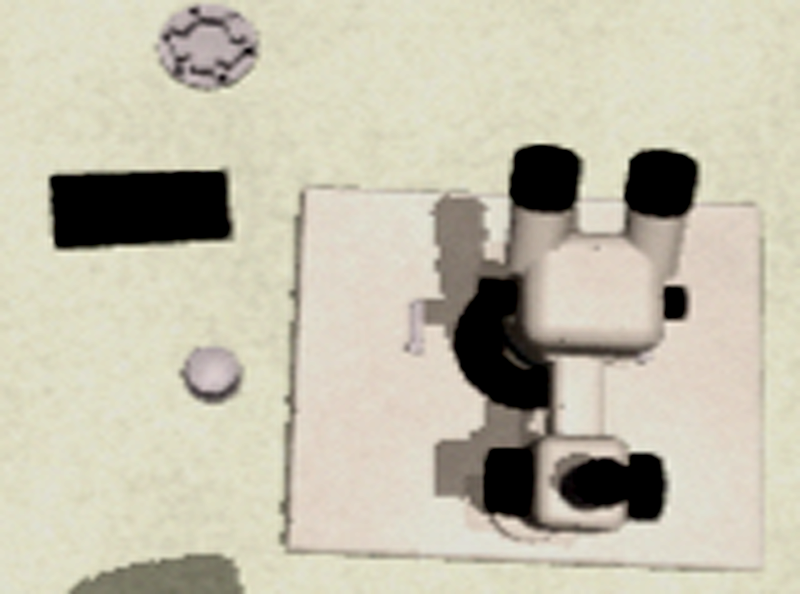

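```bash
python3 - <<'E'
from h import *
ci=camera_info('top')
p=np.array([[304,187],[760,205],[763,568],[287,550]])/[5,4.4]+[275,155]
q=ray(ci,p,.038)[:,:2];print(q.round(4).tolist(), [np.linalg.norm(q[i]-q[i-1]).round(3) for i in range(4)])
c=q.mean(0); ex=(q[0]+q[1]-q[2]-q[3]);a=np.arctan2(ex[1],ex[0]);ey=q[0]+q[3]-q[1]-q[2];a2=np.arctan2(-ey[0],ey[1])
a=(a+a2)/2 if 1 else a
Rm=np.array([[np.cos(a),-np.sin(a)],[np.sin(a),np.cos(a)]])
foot=c+Rm@[.105,.12];print('centre',c,'yaw',a,a2,'foot',foot,'foot from TL corner',q[0]+Rm@[-.02,-.02])
T=np.array(ci['camera_from_world']);print('cam',-T[:3,:3].T@T[:3,3])
b=np.array([[285,195],[319.4,193.4],[320.1,208.8],[285.7,210.3]])
n=ray(ci,b[1:3],.002)[:,:2].mean(0); t=ray(ci,b[[0,3]],.02)[:,:2].mean(0);t0=ray(ci,b[[0,3]],.0)[:,:2].mean(0)
d=n-t;print('nose',n,'tail',t,t0,np.linalg.norm(d),'dir',np.arctan2(d[1],d[0]),'nose->foot',foot-n)
for nm,px,z in(('thr',(317,237),.058),('fl',(316.5,165),.02)):print(nm,ray(ci,px,z))
E
```

```text
[[0.5921, -0.0359], [0.6071, -0.3129], [0.3616, -0.3253], [0.3455, -0.049]] [np.float64(0.247), np.float64(0.277), np.float64(0.246), np.float64(0.277)]
centre [ 0.47656628 -0.18076839] yaw 0.05400569686035707 0.05605505584227676 foot [ 0.57493566 -0.0552755 ] foot from TL corner [ 0.57321989 -0.05690905]
cam [ 0.32032618 -0.02548089  1.19235758]
nose [0.58412246 0.0128322 ] tail [0.5646477  0.11738465] [0.56881574 0.11982188] 0.10635073859730891 dir -1.3866389373985852 nose->foot [-0.00918681 -0.0681077 ]
thr [[0.4636018  0.00804222 0.058     ]]
fl [[0.69500679 0.0343217  0.02      ]]
```

```bash
cat >> h.py <<'E'
def go(x,y,z,yaw):
    o=sensors.get_obs();r=R.from_quat(o['tcp_rot']);p=o['eef_pos']
    t=r.as_matrix();cur=np.arctan2(t[1,0],t[0,0])
    d=r.inv().apply(np.array([x,y,z])-p)/.15;tw=-(yaw-cur)/.5
    print('clock',round(o['clock'],2),'p',np.round(p,4),'yaw',round(cur,3),'tilt',np.round(t[:,2],3),'open',round(o['opening'],4),'F',np.round(o['contact_force'],1),'j',np.round(o['joints'],2)); print('GO',d.round(3),round(tw,3))
E
S='{"xyz":[0.37,-0.78,-0.87],"twist":-1,"fingers":-0.53}'
python3 -m crank '[{"xyz":[0.1,-0.2,-0.3],"twist":-0.2,"fingers":-0.53},{"xyz":[0.2,-0.5,-0.6],"twist":-0.5,"fingers":-0.53},{"xyz":[0.37,-0.78,-0.87],"twist":-0.8,"fingers":-0.53},{"xyz":[0.37,-0.78,-0.87],"twist":-1,"fingers":-0.53},{"xyz":[0.37,-0.78,-0.87],"twist":-1,"fingers":-0.53},{"xyz":[0.37,-0.78,-0.87],"twist":-1,"fingers":-0.53},{"xyz":[0.37,-0.78,-0.87],"twist":-1,"fingers":-0.53},{"xyz":[0.37,-0.78,-0.87],"twist":-1,"fingers":-0.53},{"xyz":[0.37,-0.78,-0.87],"twist":-1,"fingers":-0.53},{"xyz":[0.37,-0.78,-0.87],"twist":-1,"fingers":-0.53}]'
python3 -c "
from h import *
go(.36,-.30,.39,1.44)"
```

```text
clock: 1.1
eef_pos: [0.2685, -0.4349, 0.3826]
tcp_rot: [0.891, 0.455, 0.0, -0.001]
contact_force: [-1.2, -0.6, 0.4]
opening: 0.02
gripper_force: 0.0
clock 1.1 p [ 0.2685 -0.4349  0.3826] yaw 0.944 tilt [-0.001  0.002 -1.   ] open 0.02 F [-1.2 -0.6  0.4] j [-1.16 -0.11  1.71 -0.    1.54 -0.53]
GO [ 1.087 -0.033 -0.048] -0.992
```

```bash
python3 -m crank '[{"xyz":[0.2,0,-0.05],"twist":-0.2,"fingers":-0.53},{"xyz":[0.4,0,-0.05],"twist":-0.4,"fingers":-0.53},{"xyz":[0.6,0,-0.05],"twist":-0.6,"fingers":-0.53},{"xyz":[0.8,0,-0.05],"twist":-0.8,"fingers":-0.53},{"xyz":[1,0,-0.05],"twist":-1,"fingers":-0.53},{"xyz":[1,0,-0.05],"twist":-1,"fingers":-0.53},{"xyz":[1,0,-0.05],"twist":-1,"fingers":-0.53},{"xyz":[1,0,-0.05],"twist":-1,"fingers":-0.53},{"xyz":[1,0,-0.05],"twist":-1,"fingers":-0.53},{"xyz":[1,0,-0.05],"twist":-1,"fingers":-0.53}]'
python3 -c "
from h import *
go(.55,.2,.39,1.717)"
```

```text
clock: 2.1
eef_pos: [0.3561, -0.3139, 0.3912]
tcp_rot: [0.751, 0.661, -0.0, -0.0]
contact_force: [0.8, 0.4, -0.5]
opening: 0.0199
gripper_force: 0.0
clock 2.1 p [ 0.3561 -0.3139  0.3912] yaw 1.443 tilt [-0.  0. -1.] open 0.0199 F [ 0.8  0.4 -0.5] j [-0.87 -0.19  1.77 -0.    1.56 -0.74]
GO [3.562 0.846 0.008] -0.548
```

```bash
python3 -m crank '[{"xyz":[0.2,0.06,0],"twist":-0.1,"fingers":-0.53},{"xyz":[0.4,0.12,0],"twist":-0.2,"fingers":-0.53},{"xyz":[0.6,0.18,0],"twist":-0.3,"fingers":-0.53},{"xyz":[0.8,0.24,0],"twist":-0.4,"fingers":-0.53},{"xyz":[1,0.3,0],"twist":-0.55,"fingers":-0.53},{"xyz":[1,0.3,0],"twist":-0.55,"fingers":-0.53},{"xyz":[1,0.3,0],"twist":-0.55,"fingers":-0.53},{"xyz":[1,0.3,0],"twist":-0.55,"fingers":-0.53},{"xyz":[1,0.3,0],"twist":-0.55,"fingers":-0.53},{"xyz":[1,0.3,0],"twist":-0.55,"fingers":-0.53}]'
python3 -m crank '[{"xyz":[0.2,0.06,0],"twist":0,"fingers":-0.53},{"xyz":[0.4,0.12,0],"twist":0,"fingers":-0.53},{"xyz":[0.6,0.18,0],"twist":0,"fingers":-0.53},{"xyz":[0.8,0.24,0],"twist":0,"fingers":-0.53},{"xyz":[1,0.3,0],"twist":0,"fingers":-0.53},{"xyz":[1,0.3,0],"twist":0,"fingers":-0.53},{"xyz":[1,0.3,0],"twist":0,"fingers":-0.53},{"xyz":[1,0.3,0],"twist":0,"fingers":-0.53},{"xyz":[1,0.3,0],"twist":0,"fingers":-0.53},{"xyz":[1,0.3,0],"twist":0,"fingers":-0.53}]'
python3 -c "
from h import *
go(.56,.17,.25,1.717)"
```

```text
clock: 3.1
eef_pos: [0.4198, -0.1709, 0.3912]
tcp_rot: [0.653, 0.757, -0.0, -0.0]
contact_force: [0.1, 0.1, -0.6]
opening: 0.02
gripper_force: 0.0
clock: 4.1
eef_pos: [0.4423, -0.0159, 0.3913]
tcp_rot: [0.653, 0.757, -0.0, -0.0]
contact_force: [-0.5, -0.4, 0.3]
opening: 0.02
gripper_force: 0.0
clock 4.1 p [ 0.4423 -0.0159  0.3913] yaw 1.718 tilt [-0. -0. -1.] open 0.02 F [-0.5 -0.4  0.3] j [-0.19 -0.27  1.84 -0.    1.58 -0.34]
GO [1.111 0.958 0.941] 0.002
```

```bash
python3 -m crank '[{"xyz":[0.2,0.2,0.1],"twist":0,"fingers":-0.53},{"xyz":[0.4,0.4,0.2],"twist":0,"fingers":-0.53},{"xyz":[0.6,0.6,0.3],"twist":0,"fingers":-0.53},{"xyz":[0.8,0.8,0.5],"twist":0,"fingers":-0.53},{"xyz":[1,0.95,0.6],"twist":0,"fingers":-0.53},{"xyz":[1,0.95,0.6],"twist":0,"fingers":-0.53},{"xyz":[1,0.95,0.6],"twist":0,"fingers":-0.53},{"xyz":[1,0.95,0.6],"twist":0,"fingers":-0.53},{"xyz":[1,0.95,0.6],"twist":0,"fingers":-0.53},{"xyz":[1,0.95,0.6],"twist":0,"fingers":-0.53}]'
python3 - <<'E'
from h import *
go(.565,.15,.1,1.717)
ci=camera_info('wrist');im=get_image('wrist')[:,:,::-1].copy();cv2.imwrite('pics/w1.png',im)
T=np.array(ci['camera_from_world']);print('cam',-T[:3,:3].T@T[:3,3],T[2,:3])
print('foot corner px',proj(ci,[[.5925,-.036,.038],[.575,-.055,.038],[.584,.013,0],[.568,.1216,0]]).round(0).tolist())
E
```

```text
clock: 5.1
eef_pos: [0.5612, 0.1535, 0.3027]
tcp_rot: [0.653, 0.757, 0.001, 0.001]
contact_force: [0.3, 0.4, -0.2]
opening: 0.0198
gripper_force: 0.0
clock 5.1 p [0.5612 0.1535 0.3027] yaw 1.718 tilt [ 0.002  0.    -1.   ] open 0.0198 F [ 0.3  0.4 -0.2] j [ 0.15  0.09  1.67 -0.    1.39 -0.  ]
GO [-0.027  0.019  1.351] 0.003
cam [0.54941266 0.23502624 0.42365069] [-0.05041148  0.31532577  0.94764357]
foot corner px [[324.0, 298.0], [309.0, 308.0], [323.0, 251.0], [323.0, 174.0]]
```

View pics/w1.png

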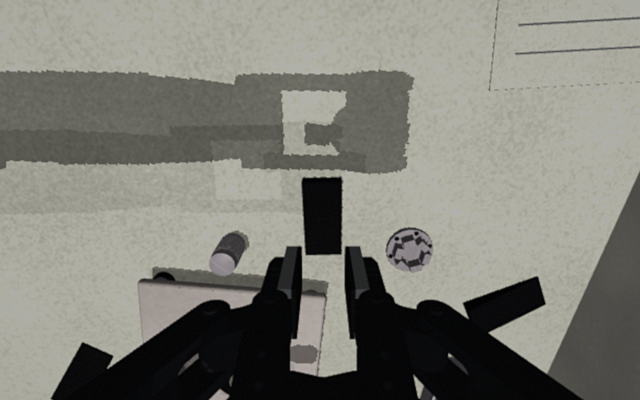

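The wrist view shows the wedge at (302–342, 178–254), tail on the far side, close to where I predicted. The plate corner is at (326,284) and the bare collar is at about (313,292). I'll refine both positions from this view.

```bash
python3 - <<'E'
from h import *
ci=camera_info('wrist');im=cv2.imread('pics/w1.png')
m=(im.max(2)<30).astype(np.uint8);w=np.zeros_like(m);w[172:258,295:350]=m[172:258,295:350]
w[246:,:302]=0
c=max(cv2.findContours(w,0,1)[0],key=cv2.contourArea);a=cv2.approxPolyDP(c,4,True)[:,0];b=cv2.boxPoints(cv2.minAreaRect(c));print(a.tolist(),b.round(1).tolist())
q=sorted(b.tolist(),key=lambda v:v[1]);tp,nz=np.array(q[:2]),np.array(q[2:])
t=ray(ci,tp,.02)[:,:2];t0=ray(ci,tp,0)[:,:2];n=ray(ci,nz,.001)[:,:2]
print('tail@20',t,'tail@0',t0,'nose',n, 'means',t.mean(0),t0.mean(0),n.mean(0))
print('corner', ray(ci,(326,284),.038),'collar',ray(ci,(313,293),.012))
E
```

```text
[[304, 178], [306, 253], [340, 253], [340, 178]] [[302.0, 178.0], [340.0, 178.0], [340.0, 253.0], [302.0, 253.0]]
tail@20 [[0.54210139 0.11893426]
 [0.58829558 0.12575425]] tail@0 [[0.54174098 0.11317271]
 [0.59022505 0.12033077]] nose [[0.60772774 0.0139758 ]
 [0.55554636 0.00631915]] means [0.56519849 0.12234425] [0.56598301 0.11675174] [0.58163705 0.01014748]
corner [[ 0.59188028 -0.01414026  0.038     ]] collar [[ 0.57880125 -0.04813772  0.012     ]]
```

```bash
python3 -m crank '[{"xyz":[0,0,0.2],"twist":0,"fingers":-0.53},{"xyz":[0,0,0.4],"twist":0,"fingers":-0.53},{"xyz":[0,0,0.6],"twist":0,"fingers":-0.53},{"xyz":[0,0,0.8],"twist":0,"fingers":-0.53},{"xyz":[0,0,0.95],"twist":0,"fingers":-0.53},{"xyz":[0,0,0.95],"twist":0,"fingers":-0.53},{"xyz":[0,0,0.95],"twist":0,"fingers":-0.53},{"xyz":[0,0,0.95],"twist":0,"fingers":-0.53},{"xyz":[0,0,0.95],"twist":0,"fingers":-0.53},{"xyz":[0,0,0.95],"twist":0,"fingers":-0.53}]'
python3 -m crank '[{"xyz":[0,0,0.15],"twist":0,"fingers":-0.53},{"xyz":[0,0,0.3],"twist":0,"fingers":-0.53},{"xyz":[0,0,0.45],"twist":0,"fingers":-0.53},{"xyz":[0,0,0.6],"twist":0,"fingers":-0.53},{"xyz":[0,0,0.7],"twist":0,"fingers":-0.53},{"xyz":[0,0,0.8],"twist":0,"fingers":-0.53},{"xyz":[0,0,0.87],"twist":0,"fingers":-0.53},{"xyz":[0,0,0.87],"twist":0,"fingers":-0.53},{"xyz":[0,0,0.87],"twist":0,"fingers":-0.53},{"xyz":[0,0,0.87],"twist":0,"fingers":-0.53}]'
python3 - <<'E'
from h import *
# contact poses along: start contact, and final (tool centre 11 mm behind tail)
go(.5645,.132,.029,1.72); go(.5715,.033,.029,1.62)
E
```

```text
clock: 6.15
eef_pos: [0.562, 0.1547, 0.1605]
tcp_rot: [0.653, 0.758, 0.001, 0.001]
contact_force: [-0.1, -1.3, 0.8]
opening: 0.0205
gripper_force: 0.0
clock: 7.15
eef_pos: [0.562, 0.1547, 0.0294]
tcp_rot: [0.653, 0.758, 0.001, 0.001]
contact_force: [0.2, 0.4, 0.2]
opening: 0.0199
gripper_force: 0.0
clock 7.15 p [0.562  0.1547 0.0294] yaw 1.72 tilt [ 0.002  0.    -1.   ] open 0.0199 F [0.2 0.4 0.2] j [ 0.15  0.41  1.84 -0.    0.89 -0.  ]
GO [-0.152 -0.006  0.002] -0.0
clock 7.15 p [0.562  0.1547 0.0294] yaw 1.72 tilt [ 0.002  0.    -1.   ] open 0.0199 F [0.2 0.4 0.2] j [ 0.15  0.41  1.84 -0.    0.89 -0.  ]
GO [-0.812 -0.058  0.002] 0.2
```

```bash
python3 -m crank '[{"xyz":[-0.05,0,0],"twist":0,"fingers":-0.53},{"xyz":[-0.1,0,0],"twist":0,"fingers":-0.53},{"xyz":[-0.15,0,0],"twist":0,"fingers":-0.53},{"xyz":[-0.2,-0.005,0],"twist":0.02,"fingers":-0.53},{"xyz":[-0.25,-0.01,0],"twist":0.05,"fingers":-0.53},{"xyz":[-0.3,-0.015,0],"twist":0.08,"fingers":-0.53},{"xyz":[-0.35,-0.02,0],"twist":0.1,"fingers":-0.53},{"xyz":[-0.4,-0.025,0],"twist":0.12,"fingers":-0.53},{"xyz":[-0.45,-0.03,0],"twist":0.14,"fingers":-0.53},{"xyz":[-0.5,-0.035,0],"twist":0.16,"fingers":-0.53}]'
python3 - <<'E'
from h import *
go(.5715,.033,.029,1.62)
for n in('top','scene'):
    ci=camera_info(n);im=get_image(n)[:,:,::-1].copy();cv2.imwrite(f'pics/{n}2.png',im)
    c=proj(ci,[.575,-.02,.02])[0].astype(int);v=im[c[1]-50:c[1]+50,c[0]-70:c[0]+70]
    cv2.imwrite(f'pics/{n}2c.png',cv2.resize(v,None,fx=5.5,fy=5.5,interpolation=2));print(c)
a,b=cv2.imread('pics/top2c.png'),cv2.imread('pics/scene2c.png')
cv2.imwrite('pics/b2.png',cv2.resize(np.vstack([a,b]),(420,600)))
E
```

```text
clock: 8.15
eef_pos: [0.5669, 0.079, 0.0283]
tcp_rot: [0.683, 0.731, -0.0, -0.0]
contact_force: [0.5, 1.8, 0.8]
opening: 0.0203
gripper_force: 0.4
clock 8.15 p [0.5669 0.079  0.0283] yaw 1.639 tilt [-0.  0. -1.] open 0.0203 F [0.5 1.8 0.8] j [ 0.02  0.4   1.86  0.    0.88 -0.05]
GO [-0.308  0.01  -0.005] 0.038
[329 203]
[325 224]
```

View pics/b2.png

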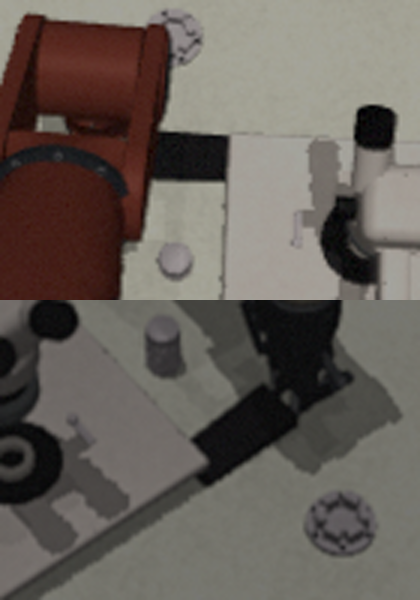

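The wedge's nose is just under the plate edge, and its centreline is about 20 mm inside the plate corner, so it is in line with the foot. I'll keep pushing.

```bash
python3 -m crank '[{"xyz":[-0.03,0,0],"twist":0.01,"fingers":-0.53},{"xyz":[-0.06,0,0],"twist":0.02,"fingers":-0.53},{"xyz":[-0.09,0,0],"twist":0.03,"fingers":-0.53},{"xyz":[-0.12,0,0],"twist":0.04,"fingers":-0.53},{"xyz":[-0.15,0,0],"twist":0.04,"fingers":-0.53},{"xyz":[-0.17,0,0],"twist":0.04,"fingers":-0.53},{"xyz":[-0.19,0,0],"twist":0.04,"fingers":-0.53},{"xyz":[-0.21,0,0],"twist":0.04,"fingers":-0.53},{"xyz":[-0.22,0,0],"twist":0.04,"fingers":-0.53},{"xyz":[-0.22,0,0],"twist":0.04,"fingers":-0.53}]'
python3 - <<'E'
from h import *
go(.5715,.029,.029,1.62)
E
```

```text
clock: 9.25
eef_pos: [0.5693, 0.0464, 0.0283]
tcp_rot: [0.69, 0.724, -0.0, 0.0]
contact_force: [-0.1, 0.3, 0.2]
opening: 0.0199
gripper_force: 0.0
clock 9.25 p [0.5693 0.0464 0.0283] yaw 1.62 tilt [ 0. -0. -1.] open 0.0199 F [-0.1  0.3  0.2] j [-0.04  0.4   1.86 -0.    0.88 -0.09]
GO [-0.117  0.009 -0.004] -0.001
```

```bash
python3 -m crank '[{"xyz":[-0.01,0,0],"twist":0,"fingers":-0.53},{"xyz":[-0.02,0,0],"twist":0,"fingers":-0.53},{"xyz":[-0.03,0,0],"twist":0,"fingers":-0.53},{"xyz":[-0.035,0,0],"twist":0,"fingers":-0.53},{"xyz":[-0.04,0,0],"twist":0,"fingers":-0.53},{"xyz":[-0.045,0,0],"twist":0,"fingers":-0.53},{"xyz":[-0.05,0,0],"twist":0,"fingers":-0.53},{"xyz":[-0.055,0,0],"twist":0,"fingers":-0.53},{"xyz":[-0.06,0,0],"twist":0,"fingers":-0.53},{"xyz":[-0.06,0,0],"twist":0,"fingers":-0.53}]'
python3 - <<'E'
from h import *
go(.5715,.029,.029,1.62)
E
```

```text
clock: 10.25
eef_pos: [0.5697, 0.0376, 0.0283]
tcp_rot: [0.69, 0.724, -0.0, 0.0]
contact_force: [1.0, 0.1, 0.1]
opening: 0.0198
gripper_force: 0.2
clock 10.25 p [0.5697 0.0376 0.0283] yaw 1.62 tilt [ 0. -0. -1.] open 0.0198 F [1.  0.1 0.1] j [-0.06  0.4   1.86 -0.    0.88 -0.11]
GO [-0.058  0.009 -0.004] -0.0
```

```bash
python3 -m crank '[{"xyz":[-0.005,0,0],"twist":0,"fingers":-0.53},{"xyz":[-0.01,0,0],"twist":0,"fingers":-0.53},{"xyz":[-0.015,0,0],"twist":0,"fingers":-0.53},{"xyz":[-0.02,0,0],"twist":0,"fingers":-0.53},{"xyz":[-0.025,0,0],"twist":0,"fingers":-0.53},{"xyz":[-0.03,0,0],"twist":0,"fingers":-0.53},{"xyz":[-0.035,0,0],"twist":0,"fingers":-0.53},{"xyz":[-0.035,0,0],"twist":0,"fingers":-0.53},{"xyz":[-0.035,0,0],"twist":0,"fingers":-0.53},{"xyz":[-0.035,0,0],"twist":0,"fingers":-0.53}]'
python3 - <<'E'
from h import *
go(.5715,.029,.029,1.62)
E
```

```text
clock: 11.25
eef_pos: [0.5699, 0.0323, 0.0282]
tcp_rot: [0.69, 0.724, -0.0, 0.0]
contact_force: [0.1, 0.1, -0.5]
opening: 0.0202
gripper_force: 0.1
clock 11.25 p [0.5699 0.0323 0.0282] yaw 1.62 tilt [-0. -0. -1.] open 0.0202 F [ 0.1  0.1 -0.5] j [-0.07  0.4   1.86 -0.    0.88 -0.12]
GO [-0.022  0.01  -0.005] -0.0
```

```bash
python3 -m crank '[{"xyz":[-0.004,0,0],"twist":0,"fingers":-0.53},{"xyz":[-0.008,0,0],"twist":0,"fingers":-0.53},{"xyz":[-0.012,0,0],"twist":0,"fingers":-0.53},{"xyz":[-0.016,0,0],"twist":0,"fingers":-0.53},{"xyz":[-0.02,0,0],"twist":0,"fingers":-0.53},{"xyz":[-0.024,0,0],"twist":0,"fingers":-0.53},{"xyz":[-0.027,0,0],"twist":0,"fingers":-0.53},{"xyz":[-0.027,0,0],"twist":0,"fingers":-0.53},{"xyz":[-0.027,0,0],"twist":0,"fingers":-0.53},{"xyz":[-0.027,0,0],"twist":0,"fingers":-0.53}]'
python3 - <<'E'
from h import *
go(.5715,.029,.029,1.62)
E
```

```text
clock: 12.25
eef_pos: [0.5698, 0.0301, 0.0282]
tcp_rot: [0.69, 0.724, 0.001, -0.001]
contact_force: [-0.2, 7.1, 0.0]
opening: 0.0202
gripper_force: 3.8
clock 12.25 p [0.5698 0.0301 0.0282] yaw 1.619 tilt [-0.     0.003 -1.   ] open 0.0202 F [-0.2  7.1  0. ] j [-0.07  0.4   1.86  0.    0.88 -0.12]
GO [-0.008  0.011 -0.005] -0.002
```

```bash
python3 -m crank '[{"xyz":[-0.002,0,0],"twist":0,"fingers":-0.53},{"xyz":[-0.004,0,0],"twist":0,"fingers":-0.53},{"xyz":[-0.006,0,0],"twist":0,"fingers":-0.53},{"xyz":[-0.006,0,0],"twist":0,"fingers":-0.53},{"xyz":[-0.006,0,0],"twist":0,"fingers":-0.53},{"xyz":[-0.006,0,0],"twist":0,"fingers":-0.53},{"xyz":[-0.006,0,0],"twist":0,"fingers":-0.53},{"xyz":[-0.006,0,0],"twist":0,"fingers":-0.53},{"xyz":[-0.006,0,0],"twist":0,"fingers":-0.53},{"xyz":[-0.006,0,0],"twist":0,"fingers":-0.53}]'
python3 - <<'E'
from h import *
go(.5715,.029,.029,1.62)
E
```

```text
clock: 13.25
eef_pos: [0.5699, 0.0299, 0.0283]
tcp_rot: [0.69, 0.724, 0.001, -0.002]
contact_force: [-0.8, 9.5, 0.8]
opening: 0.0197
gripper_force: 4.8
clock 13.25 p [0.5699 0.0299 0.0283] yaw 1.619 tilt [-0.     0.004 -1.   ] open 0.0197 F [-0.8  9.5  0.8] j [-0.07  0.4   1.86  0.01  0.88 -0.12]
GO [-0.006  0.011 -0.005] -0.003
```

```bash
python3 -m crank '[{"xyz":[0.05,0,0],"twist":0,"fingers":-0.53},{"xyz":[0.1,0,0],"twist":0,"fingers":-0.53},{"xyz":[0.15,0,0],"twist":0,"fingers":-0.53},{"xyz":[0.15,0,-0.15],"twist":0,"fingers":-0.7},{"xyz":[0.15,0,-0.3],"twist":0,"fingers":-1},{"xyz":[0.15,0,-0.45],"twist":0,"fingers":-1},{"xyz":[0.15,0,-0.6],"twist":0,"fingers":-1},{"xyz":[0.15,0,-0.6],"twist":0,"fingers":-1},{"xyz":[0.15,0,-0.6],"twist":0,"fingers":-1},{"xyz":[0.15,0,-0.6],"twist":0,"fingers":-1}]'
python3 - <<'E'
from h import *
go(.576,-.056,.075,1.62)
ci=camera_info('scene');im=get_image('scene')[:,:,::-1].copy()
cv2.imwrite('pics/s3.png',cv2.resize(im[130:300,180:420],(800,567),interpolation=2))
print(proj(ci,[[.574,-.055,.038],[.592,-.036,.038]]))
E
```

```text
clock: 14.25
eef_pos: [0.5679, 0.05, 0.1168]
tcp_rot: [0.69, 0.724, -0.001, -0.001]
contact_force: [0.2, -0.5, -0.6]
opening: -0.0001
gripper_force: 0.0
clock 14.25 p [0.5679 0.05   0.1168] yaw 1.62 tilt [-0.003 -0.    -1.   ] open -0.0001 F [ 0.2 -0.5 -0.6] j [-0.04  0.26  1.84 -0.    1.04 -0.08]
GO [-0.708  0.02   0.278] -0.0
[[314.43307089 226.42078393]
 [324.09126385 227.63630431]]
```

View pics/s3.png

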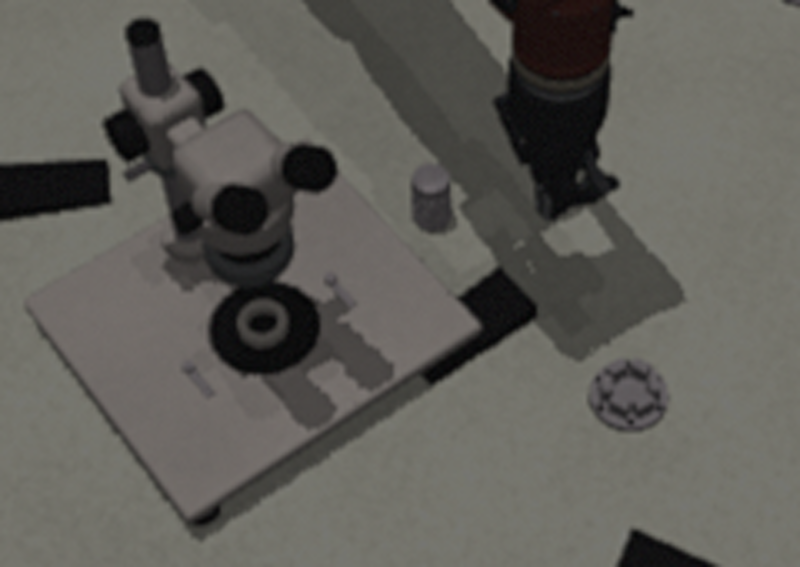

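The picture shows the wedge under the corner at about (480,330), with the flange and threaded body undisturbed. Next I'll go above the corner.

```bash
python3 -m crank '[{"xyz":[-0.15,0,0],"twist":0,"fingers":-1},{"xyz":[-0.3,0,0],"twist":0,"fingers":-1},{"xyz":[-0.45,0,0],"twist":0,"fingers":-1},{"xyz":[-0.6,0.02,0],"twist":0,"fingers":-1},{"xyz":[-0.71,0.02,0],"twist":0,"fingers":-1},{"xyz":[-0.71,0.02,0.1],"twist":0,"fingers":-1},{"xyz":[-0.71,0.02,0.2],"twist":0,"fingers":-1},{"xyz":[-0.71,0.02,0.28],"twist":0,"fingers":-1},{"xyz":[-0.71,0.02,0.33],"twist":0,"fingers":-1},{"xyz":[-0.71,0.02,0.33],"twist":0,"fingers":-1}]'
python3 - <<'E'
from h import *
go(.576,-.056,.06,1.62)
E
```

```text
clock: 15.3
eef_pos: [0.5754, -0.0551, 0.0663]
tcp_rot: [0.689, 0.725, -0.001, -0.002]
contact_force: [0.3, 0.7, 0.6]
opening: -0.0004
gripper_force: 0.0
clock 15.3 p [ 0.5754 -0.0551  0.0663] yaw 1.621 tilt [-0.004  0.001 -1.   ] open -0.0004 F [0.3 0.7 0.6] j [-0.22  0.35  1.84  0.    0.96 -0.27]
GO [-0.006  0.004  0.042] 0.002
```

```bash
python3 -m crank '[{"xyz":[0,0,0.01],"twist":0,"fingers":-1},{"xyz":[0,0,0.02],"twist":0,"fingers":-1},{"xyz":[0,0,0.03],"twist":0,"fingers":-1},{"xyz":[0,0,0.035],"twist":0,"fingers":-1},{"xyz":[0,0,0.04],"twist":0,"fingers":-1},{"xyz":[0,0,0.045],"twist":0,"fingers":-1},{"xyz":[0,0,0.05],"twist":0,"fingers":-1},{"xyz":[0,0,0.05],"twist":0,"fingers":-1},{"xyz":[0,0,0.05],"twist":0,"fingers":-1},{"xyz":[0,0,0.05],"twist":0,"fingers":-1}]'
```

```text
clock: 16.3
eef_pos: [0.5773, -0.0563, 0.0613]
tcp_rot: [0.69, 0.724, 0.0, 0.0]
contact_force: [-0.0, -0.8, -0.0]
opening: -0.0
gripper_force: 0.0
```

```bash
python3 -m crank '[{"xyz":[0,0,0.003],"twist":0,"fingers":-1},{"xyz":[0,0,0.006],"twist":0,"fingers":-1},{"xyz":[0,0,0.009],"twist":0,"fingers":-1},{"xyz":[0,0,0.012],"twist":0,"fingers":-1},{"xyz":[0,0,0.014],"twist":0,"fingers":-1},{"xyz":[0,0,0.014],"twist":0,"fingers":-1},{"xyz":[0,0,0.014],"twist":0,"fingers":-1},{"xyz":[0,0,0.014],"twist":0,"fingers":-1},{"xyz":[0,0,0.014],"twist":0,"fingers":-1},{"xyz":[0,0,0.014],"twist":0,"fingers":-1}]'
```

```text
clock: 17.3
eef_pos: [0.5773, -0.0563, 0.0601]
tcp_rot: [0.69, 0.724, -0.0, -0.0]
contact_force: [-2.6, 0.2, 5.3]
opening: 0.0
gripper_force: 2.8
```

```bash
python3 -m crank '[{"xyz":[0,0,0.002],"twist":0,"fingers":-1},{"xyz":[0,0,0.004],"twist":0,"fingers":-1},{"xyz":[0,0,0.004],"twist":0,"fingers":-1},{"xyz":[0,0,0.004],"twist":0,"fingers":-1},{"xyz":[0,0,0.004],"twist":0,"fingers":-1},{"xyz":[0,0,0.004],"twist":0,"fingers":-1},{"xyz":[0,0,0.004],"twist":0,"fingers":-1},{"xyz":[0,0,0.004],"twist":0,"fingers":-1},{"xyz":[0,0,0.004],"twist":0,"fingers":-1},{"xyz":[0,0,0.004],"twist":0,"fingers":-1}]'
```

```text
clock: 18.3
eef_pos: [0.5773, -0.0563, 0.06]
tcp_rot: [0.69, 0.724, -0.0, -0.0]
contact_force: [-3.5, 0.5, 9.3]
opening: 0.0003
gripper_force: 4.3
```

The corner takes 9 N without giving way. I'll come clear and check.

```bash
python3 -m crank '[{"xyz":[0,0,-0.05],"twist":0,"fingers":-1},{"xyz":[0,0,-0.2],"twist":0,"fingers":-1},{"xyz":[0,0,-0.4],"twist":0,"fingers":-1},{"xyz":[0,0,-0.6],"twist":0,"fingers":-1},{"xyz":[0.2,0,-0.8],"twist":0,"fingers":-1},{"xyz":[0.4,0,-1],"twist":0,"fingers":-1},{"xyz":[0.6,0,-1],"twist":0,"fingers":-1},{"xyz":[0.8,0,-1],"twist":0,"fingers":-1},{"xyz":[1,0,-1],"twist":0,"fingers":-1},{"xyz":[1,0,-1],"twist":0,"fingers":-1}]'
python3 - <<'E'
from h import *
im=get_image('scene')[:,:,::-1].copy()
cv2.imwrite('pics/s4.png',cv2.resize(im[130:300,180:420],(800,567),interpolation=2))
E
```

```text
clock: 19.3
eef_pos: [0.5694, 0.0968, 0.2088]
tcp_rot: [0.688, 0.726, 0.001, -0.0]
contact_force: [0.2, -0.9, -0.5]
opening: -0.0001
gripper_force: 0.0
```

View pics/s4.png

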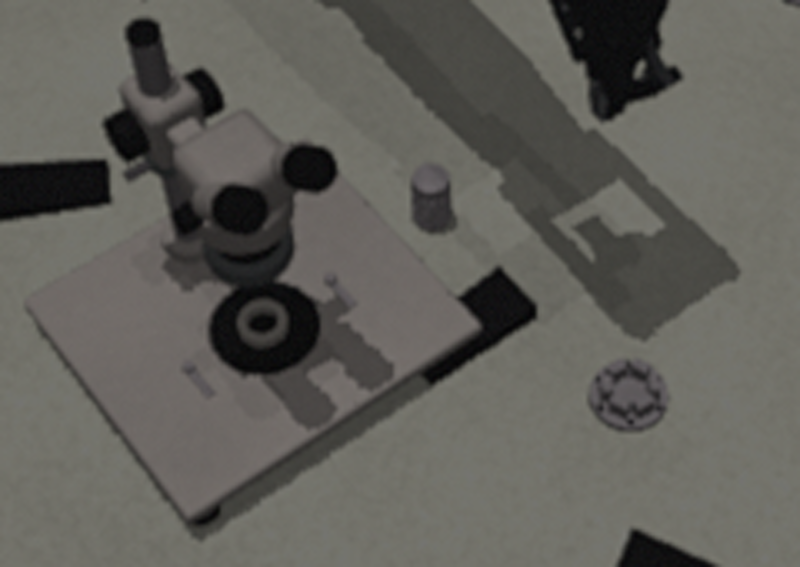

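The wedge and microscope are where they were before the press: wedge tail at about (520,300), plate corner at (480,330). The arm is clear, so I'm handing in.

```bash
python3 -c "
from bench import ctrl
print(ctrl.job_done())"
```

```text
the job is handed in; nothing more can be done
None
```

I pushed the wedge under the short foot until the push reached 9.5 N, pressed the corner with 9.3 N without it rocking, moved the arm clear and handed the job in at about 19 s; the judge's result wasn't shown.

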